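# Isolate the grinder and take off its tool rest

### The job

Make the bench grinder safe and take off its slotted tool rest: turn the rotary isolator anticlockwise to off, swing the lockout hasp fully out, then turn the clamp lever fully open - it has a left-hand thread, so it loosens clockwise seen from above and must not be tightened further. Then lift the rest over the lip of its seat, slide it off sideways, and set it down gently, without dropping it, flat and right way up in the middle of the wooden tray. Leave the isolator off, the hasp out and the clamp open, and do not disturb the other things on the bench.

Things in the scene. Friction and masses are not known exactly. Their poses are not given: they have to be found in the camera images.
- grinder: bench grinder with a vertical stone disc (190 mm across, top 225 mm up, centred at its x +205) and, on the robot's side, a grey block, the seat of the tool rest: x -64 to +64, y -118 to +52 mm, top 60 mm above the bench, with 4 mm high side rails. Fixed. Origin on the bench under the 14 mm clamp stud, x towards the stone, y left, z up
- seat_lip (a point): middle of the top of the lip across the seat's -y end, 115 mm from the stud, 6 mm thick, 4 mm higher than the seat (64 mm above the bench): the rest must be lifted over it
- clamp (a joint): clamp lever turning about the stud, left-hand thread; rad, grows CLOCKWISE seen from above: 0 to 0.3 tight (start), 2.2 fully open (stop), negative tighter still. At value v the lever points at 3.75 - v rad from the grinder's x axis (anticlockwise positive). It and its 44 mm round flange rise 5 mm per rad. Stiff (about 4 N at the grip), stays where left
- clamp_grip (a point): middle of the gripping zone of the lever's upright black round grip (a sleeve that spins freely on its pin), 85 mm from the stud axis, about 127 mm above the bench when tight. The grip is 26 mm in diameter and 50 mm tall, its top 20 mm above this point and its foot, where the 14 mm thick lever bar begins, 30 mm below it
- rest: loose slotted tool rest, about 0.35 kg: aluminium plate 104 (x) by 140 (y) by 8 mm, origin at the centre of its underside, open slot 22 mm wide from its +y end to y +20. At the start it lies in the seat, parallel to the grinder, origin 41 mm to the -y side of the stud and 60 mm up. With the clamp open it can rise 10 mm; it is free of stud and flange after 65 mm to -y
- rest_grip (a point): point in the rest's upright steel rib, on the rib's middle, 12 mm below its top and 36 mm above the plate's underside. The rib stands across the plate at y -45: 70 mm long along the rest's x, 12 mm thick, top 48 mm above the plate's underside
- isolator_box: grey isolator box fixed on the bench, 160 mm (x) by 130 mm (y) by 80 mm tall, origin under its centre, x axis away from the robot. The isolator handle turns about a vertical axis at x +40, y 0; the hasp about one at x -62, y -45 mm
- isolator (a joint): isolator handle, rad: about 0 is on (bar along the box's x axis), grows anticlockwise seen from above, 1.57 is off (stop). It stays where it is left
- isolator_grip (a point): point on the handle's axis in the black bar, 112 mm above the bench; the bar is 90 mm long, 16 mm thick, from 90 to 122 mm above the bench. This frame turns with the handle, its x axis along the bar
- hasp (a joint): flat steel lockout hasp, rad: 0 is folded in (along the front edge of the box top, pointing to the box's +y), grows anticlockwise seen from above, 1.5 is fully out (pointing to the box's -x, towards the robot). Turns easily and stays where it is left
- hasp_grip (a point): middle of the upright round steel pin at the hasp's end, 92 mm from its hinge axis, 117 mm above the bench; the pin is 16 mm in diameter and stands from 89 to 134 mm above the bench
- tray: fixed shallow wooden tray, 190 mm (x) by 270 mm (y) by 22 mm tall, walls 6 mm, floor 6 mm thick, origin under its centre
- tape: bystander: roll of tape 100 mm across, 25 mm tall, lying flat
- screwdriver: bystander: screwdriver lying on the bench
- oilstone: bystander: grey sharpening stone 150 x 40 x 25 mm, between grinder and isolator box
- jar: bystander: amber jar 70 mm across, 100 mm tall
- cup: bystander: dark metal cup 80 mm across, 100 mm tall
- oil_can: bystander: plain steel can 66 mm across, 140 mm tall
- hammer: bystander: hammer lying on the bench
Mind the look-alikes: they are no part of the job. Of the things shaped like the isolator_box, the grey one is meant.

How it is judged (in metres and radians):
On the way, in this order (a step that is already met when the one before it is completed fails the run):
1. isolator turned to off (above 1.35 rad), hasp still in (value of joint isolator above 1.35 rad and value of joint hasp below 0.4 rad), for 0.2 s.
2. hasp swung out (above 1.2 rad) with the isolator off (value of joint hasp above 1.2 rad and value of joint isolator above 1.35 rad), for 0.2 s.
3. clamp lever turned clockwise to open (above 1.9 rad) with the rest still on its seat (value of joint clamp above 1.9 rad and y of rest in the frame of grinder above -0.06 m), for 0.2 s.
4. rest out of its seat, clear of the stud (y of rest in the frame of grinder below -0.1 m), for 0.1 s.
At the end, for the whole second after the job is handed in: The isolator is off (above 1.35 rad), the hasp out (above 1.2 rad), the clamp lever open (above 1.9 rad), and the rest lies released and still on the tray floor, upright within 0.1 rad, its centre within 36 mm (tray x) and 55 mm (tray y) of the tray's centre (all of step 2 and value of joint clamp above 1.9 rad and x of rest in the frame of tray between -0.036 and 0.036 m and y of rest in the frame of tray between -0.055 and 0.055 m and z of rest in the frame of tray between 0 and 0.012 m and angle between rest's own z axis and vertical below 0.1 rad and linear speed of rest below 0.02 m/s and contact force between the fingers and rest below 0.3 N); the robot touches nothing.
It fails at once if the clamp is tightened further (below -0.12 rad) (value of joint clamp below -0.12 rad).
It fails at once if the rest is dropped (falls faster than 0.5 m/s while not held) (linear speed of rest above 0.5 m/s and contact force between the fingers and rest below 0.3 N).
It fails at once if another thing on the bench is moved by more than 30 mm (distance of any of tape, screwdriver, oilstone, jar, cup, oil_can, hammer from where it was at the start of the episode above 0.03 m).
It also fails if it takes over 72 s, if anything falls off the work surface, if the arm or the gripper's body presses on something with over 40 N, if the wrist force passes 120 N, or if a joint passes its speed limit or range.

### The arm

A 6-joint arm with a two-finger parallel gripper is mounted at the origin on the work surface. World frame = base frame: x ahead of the robot, y to its left, z up, the work surface at z = 0. Lengths are in m, angles in degrees, forces in N, time in s.
With the tool pointing down it reaches from about 0.35 to 0.875 m from the base axis. Payload 4.2 kg.
Tool frame: the origin (TCP) lies midway between the tips of the shut fingers; the grasp point (between the pads) lies 19 mm behind it; y points along the fingers, z is the direction in which the jaws open and shut, and the axes are right-handed (so a half turn about y gives the same grasp; the last joint's range is limited). The gripper opens to 87 mm and grips with 3 to 60 N. Pads are 19 mm wide; open, the fingers measure 117 mm over their backs; the gripper's body (75 mm by 190 mm) begins 51 mm behind the grasp point.
Start: joints at [82.999, 22.042, 0.453, 0, -68.411, -14.817], TCP at [0.232, 0.58, 0.223] pointing down, gripper open.
Joint ranges: [-179.83, 179.83], [-69.29, 118.12], [-61.27, 80.66], [-181.25, 117.63], [-171.15, -9.14], [-177.46, 177.46]. Speed limits (degrees/s): [159.86, 159.86, 180, 180, 180, 180].

### API

Orientations are given as [roll, pitch, yaw] about the fixed x, y, z axes, in that order (R = Rz(yaw) Ry(pitch) Rx(roll)).
In Python, from workcell import env gives the robot as it stands. The module is installed in compiled form; this text tells all that it offers. Calls block until the motion is done:
- env.goto(position, orientation): joint-space move of the TCP to a pose.
- env.move_straight(position, rotation=None, rate=0.15, force_limit=None): straight line of the TCP; rotation=None keeps the orientation; rate is the mean speed in m/s. With force_limit (N) it stops when the force on the tool has changed by that much, and returns True; else False.
- env.set_joints(angles): joint-space move.
- env.gripper_to(opening, grasp_force=None): opening from 0.0 (shut) to 1.0 (fully open); grasp_force is the grip in N (None keeps the last); returns when the fingers have stopped.
- env.dwell(seconds).
- env.inverse_kinematics(position, orientation): joint angles nearest the present ones, or None.
- env.read_state(): the state.
- env.grab_frame(name): name is "side" or "top"; returns a dict with "image" (384x512x3 uint8, blue, green, red), "fx", "fy", "cx", "cy" (pixels), "D" ([k1, k2, p1, p2, k3] as OpenCV has them; the pictures are not rectified), "position" and "orientation" of the camera in the world. Camera axes: x right, y up, looking along -z (the intrinsics and any distortion apply to the point x, -y, -z); pixel columns grow to the right and rows downward; lengths in m; the calibration is good to about 2 mm. A picture is of the moment at which its call begins. There is no depth.
A pose or a line that the arm cannot do raises env.Unreachable and nothing moves.
- env.close_job(): hands the job in, once; it reports no verdict.
Trained networks look in a picture, given as the dict that the camera call returned (one of the last four; its "shot" number tells which), for a name from the list of things; names that differ only in an ending like _2 or _b are one class to them, and where a whole thing is asked for, a point or a joint stands for the part that bears it (a point fixed in the world has none). Each returns a list of dicts, best first, with "score" (0 to 1); they miss things now and then, are a little off and sometimes report something else, mostly with a low value. They report only what shows in the picture. A call takes as long as a camera call. They do not tell look-alikes from the thing itself.
- env.search_frame(picture, thing): "xyz" ([x, y, z] in m, in world coordinates, good to about 4 mm: the middle of the surface that is visible of it).
- env.trace(picture, thing): "mask" (384x512 bool, what is visible of it).
The state is a dict: "clock": time; "joint_positions": joint angles; "qvel": joint speeds; "joint_torque": joint torques, N m; "position": TCP position; "tool_rot": TCP orientation; "force": force on the tool from outside, world axes, zero at the start; "wrist_torque": the same for the moment, N m; "opening": opening from 0.0 (shut) to 1.0 (fully open).
Only numpy, scipy, OpenCV 4.12 (cv2) and the standard library are available. Lean on these libraries where they do the work, as an engineer would, in place of code of your own. Each camera call takes 0.05 s, during which the arm holds its last target.

## Working session

There is one attempt and no reset: what is moved stays moved. The work goes in short steps, each a Python script; the robot and the scene stay as the last script left them, time stands still between calls to the robot, and variables do not carry over. Pictures are saved under pics/ and viewed, and the job is handed in when it is done.

```bash
mkdir -p pics; ls; python3 - <<'E'
from workcell import env
import cv2
s=env.read_state(); print({k:s[k] for k in('clock','position','tool_rot','opening','force')})
for n in('side','top'):
    f=env.grab_frame(n); cv2.imwrite(f'pics/{n}0.png',f['image']); print(n,f['position'],f['orientation'],f['fx'],f['cx'],f['cy'],f['D'],f['shot'])
    for t in('grinder','clamp_grip','rest','rest_grip','isolator_box','isolator_grip','hasp_grip','tray','seat_lip','oilstone'):
        r=env.search_frame(f,t); print(t,[( [round(float(v),3) for v in d['xyz']],round(d['score'],2)) for d in r[:3]])
print(env.read_state()['clock'])
E
```

```text
pics
{'clock': 0.0, 'position': array([0.23204853, 0.57967767, 0.22147013]), 'tool_rot': array([-8.98748945e+01,  5.35607554e-03,  1.58170536e+02]), 'opening': 1.0036485343866839, 'force': array([-0.44081432,  0.3757367 ,  0.06244058])}
side [-0.05457651 -1.13911092  1.19538839] [ 47.65404744  -1.02001589 -26.1907369 ] 459.95866553349856 257.79212879413024 187.898404475043 [-0.07396285  0.          0.          0.          0.        ] 1
grinder [([0.716, 0.017, 0.097], 0.91), ([0.391, 0.148, 0.022], 0.22)]
clamp_grip [([0.499, 0.014, 0.106], 0.73)]
rest [([0.56, -0.03, 0.069], 0.85)]
rest_grip []
isolator_box [([0.514, 0.301, 0.078], 0.97), ([0.267, 0.459, 0.082], 0.64)]
isolator_grip [([0.311, 0.497, 0.106], 0.77), ([0.562, 0.332, 0.107], 0.69), ([0.456, 0.362, 0.09], 0.19)]
hasp_grip [([0.563, 0.332, 0.111], 0.72), ([0.203, 0.501, 0.087], 0.62), ([0.456, 0.357, 0.088], 0.45)]
tray [([0.543, -0.324, 0.006], 0.86), ([0.712, 0.017, 0.098], 0.55)]
seat_lip [([0.711, 0.016, 0.099], 0.97)]
oilstone [([0.515, 0.177, 0.025], 0.94), ([0.558, -0.031, 0.068], 0.26)]
top [ 0.32300078 -0.04113899  1.62121184] [  6.97531468  -0.75503173 -88.85338302] 461.237599122264 253.10656329398378 184.3292925215064 [-0.00916654  0.          0.          0.          0.        ] 2
grinder [([0.716, 0.093, 0.139], 0.59)]
clamp_grip [([0.527, 0.031, 0.102], 0.65)]
rest [([0.569, 0.008, 0.068], 0.9)]
rest_grip [([0.563, -0.0, 0.065], 0.84)]
isolator_box [([0.523, 0.333, 0.081], 0.81), ([0.273, 0.488, 0.082], 0.77), ([0.69, 0.345, 0.134], 0.66)]
isolator_grip [([0.564, 0.335, 0.114], 0.56), ([0.314, 0.504, 0.116], 0.53)]
hasp_grip [([0.464, 0.346, 0.089], 0.58), ([0.207, 0.487, 0.089], 0.47)]
tray [([0.541, -0.318, 0.006], 0.81)]
seat_lip [([0.716, 0.089, 0.145], 0.71)]
oilstone [([0.527, 0.19, 0.024], 0.68)]
1.1
```

View pics/side0.png

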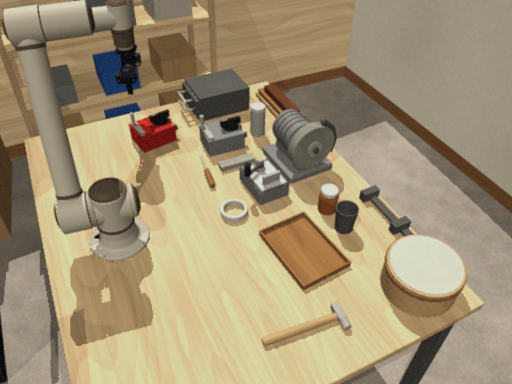

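View pics/top0.png

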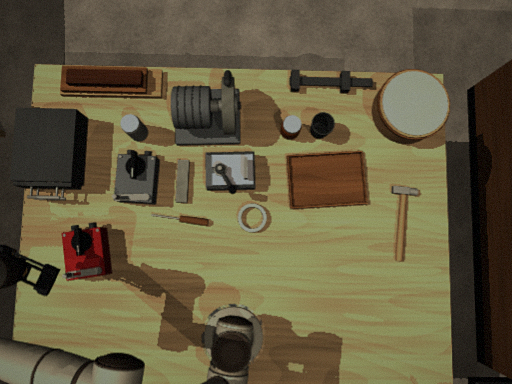

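Side: red look-alike box at (153,132), grey isolator box at (223,135), seat and clamp at (264,178), tray at (304,248). Top: grey box at (136,177), seat at (230,171), tray at (327,180). Next I'll zoom in.

```bash
cat > h.py <<'E'
import numpy as np, cv2
from scipy.spatial.transform import Rotation as R
def cam(f):
    Rc=R.from_euler('xyz',f['orientation'],degrees=True).as_matrix()
    K=np.array([[f['fx'],0,f['cx']],[0,f['fy'],f['cy']],[0,0,1]]); return Rc,np.array(f['position']),K,np.array(f['D'],float)
def proj(f,P):
    Rc,p,K,D=cam(f); P=np.atleast_2d(P); c=(P-p)@Rc; c=c*[1,-1,-1]
    return cv2.projectPoints(c.reshape(-1,1,3),np.zeros(3),np.zeros(3),K,D)[0].reshape(-1,2)
def unproj(f,uv,z):
    Rc,p,K,D=cam(f); uv=np.atleast_2d(uv).astype(float)
    n=cv2.undistortPoints(uv.reshape(-1,1,2),K,D).reshape(-1,2)
    d=np.c_[n[:,0],-n[:,1],-np.ones(len(n))]@Rc.T
    return p+d*((z-p[2])/d[:,2])[:,None]
E
python3 - <<'E'
from workcell import env
import cv2,pickle
from h import *
fr={}
for n in('side','top'):
    f=env.grab_frame(n); fr[n]=f
pickle.dump(fr,open('fr.pkl','wb'))
def crop(f,x,y,w,h,s,name):
    im=cv2.resize(f['image'][y:y+h,x:x+w],None,fx=s,fy=s,interpolation=cv2.INTER_CUBIC)
    cv2.imwrite(name,im)
crop(fr['top'],105,140,160,75,5,'pics/t_a.png')
crop(fr['side'],190,105,110,110,5,'pics/s_a.png')
for n,z in(('isolator_box',.08),('tray',.022),('rest',.068)):
    for c in('top','side'):
        r=env.trace(fr[c],n)
        for d in r[:3]:
            m=d['mask'].astype('uint8'); cs=max(cv2.findContours(m,0,1)[0],key=cv2.contourArea); rc=cv2.minAreaRect(cs)
            print(n,c,round(d['score'],2),m.sum(),[round(v) for v in rc[0]]); 
            pts=unproj(fr[c],cv2.boxPoints(rc),z)[:,:2]; print(pts.round(3).tolist())
E
```

```text
isolator_box top 0.95 2201 [137, 177]
[[0.444, 0.411], [0.625, 0.407], [0.616, 0.255], [0.435, 0.262]]
isolator_box top 0.88 2224 [85, 250]
[[0.359, 0.586], [0.38, 0.43], [0.203, 0.4], [0.183, 0.554]]
isolator_box side 0.7 1377 [222, 135]
[[0.477, 0.475], [0.662, 0.389], [0.549, 0.147], [0.382, 0.224]]
isolator_box side 0.6 1477 [154, 131]
[[0.196, 0.62], [0.404, 0.574], [0.33, 0.293], [0.144, 0.338]]
tray top 0.69 4206 [327, 180]
[[0.629, -0.173], [0.65, -0.45], [0.456, -0.459], [0.435, -0.185]]
tray top 0.4 259 [252, 217]
[[0.405, 0.011], [0.473, -0.054], [0.406, -0.123], [0.34, -0.058]]
tray side 0.76 3805 [304, 248]
[[0.429, -0.195], [0.646, -0.11], [0.646, -0.445], [0.455, -0.498]]
rest top 0.68 1023 [232, 169]
[[0.615, 0.085], [0.618, -0.055], [0.515, -0.057], [0.512, 0.082]]
rest side 0.95 602 [268, 178]
[[0.503, 0.032], [0.616, 0.101], [0.63, -0.043], [0.522, -0.103]]
rest side 0.7 114 [209, 177]
[[0.361, 0.144], [0.386, 0.151], [0.378, 0.043], [0.354, 0.038]]
```

View pics/t_a.png

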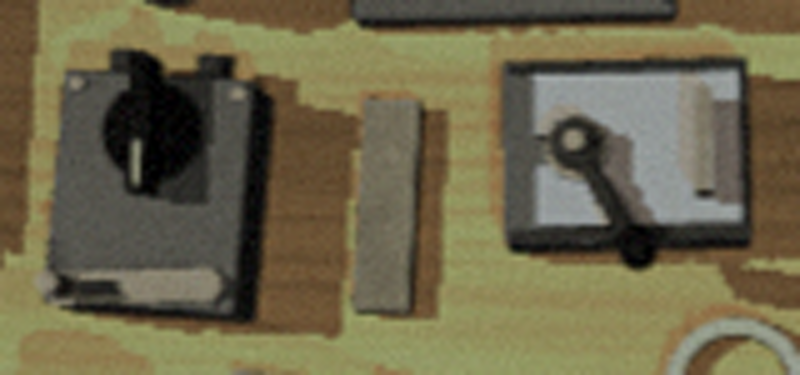

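View pics/s_a.png

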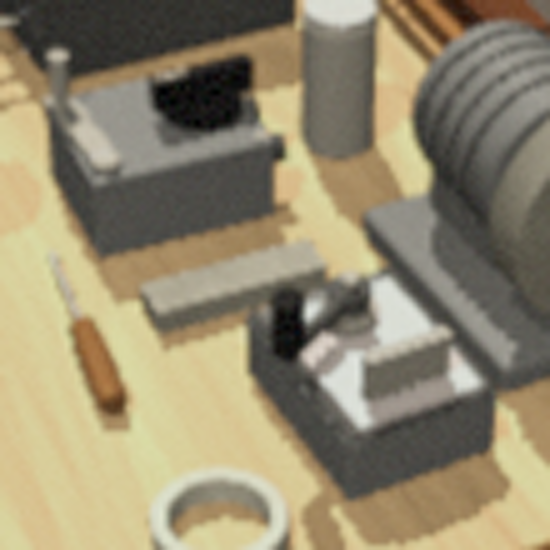

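```bash
cat > p1.py <<'E'
import pickle
from h import *
fr=pickle.load(open('fr.pkl','rb')); T=fr['top']; S=fr['side']
def up(pts,z): return unproj(T,np.array(pts)/5.+[105,140]-0.4,z)[:,:2]
def us(pts,z): return unproj(S,np.array(pts)/5.+[190,105]-0.4,z)[:,:2]
def fit(loc,w):
    loc=np.array(loc,float);w=np.array(w);a=loc-loc.mean(0);b=w-w.mean(0)
    th=np.arctan2((a[:,0]*b[:,1]-a[:,1]*b[:,0]).sum(),(a*b).sum())
    c,s=np.cos(th),np.sin(th);Rm=np.array([[c,-s],[s,c]]);t=w.mean(0)-Rm@loc.mean(0)
    return t,np.degrees(th),(w-(loc@Rm.T+t))
if __name__=='__main__':
    print('box corners',fit([[.08,.065],[.08,-.065],[-.08,.065],[-.08,-.065]],up([(67,72),(250,85),(48,300),(237,315)],.08)))
    print('hasp hinge,pin', up([(222,288)],.09), up([(46,285)],.134))
    print('side hasp pin top/foot', us([(58,52)],.134),us([(60,112)],.089))
    print('handle disc',up([(152,132)],.088))
    print('rest corners',fit([[.052,.07],[.052,-.07],[-.052,.07],[-.052,-.07]],up([(530,68),(745,68),(532,226),(745,226)],.068)))
    print('seat top corners',fit([[.064,.052],[.064,-.118],[-.064,.052],[-.064,-.118]],up([(506,62),(747,60),(510,248),(748,245)],.064)))
    print('stud',up([(575,140)],.1),'grip',up([(638,245)],.147), us([(288,298)],.147))
    print('side rib top ends',us([(366,363),(450,332)],.108))
E
python3 p1.py
```

```text
box corners (array([0.52457483, 0.34086216]), np.float64(-1.845508525502002), array([[-0.00119834, -0.00178345],
       [-0.00319588,  0.00414816],
       [ 0.00378468, -0.00286586],
       [ 0.00060954,  0.00050116]]))
hasp hinge,pin [[0.46013037 0.28768617]] [[0.45570729 0.39172364]]
side hasp pin top/foot [[0.46189267 0.39982218]] [[0.45299758 0.37977373]]
handle disc [[0.56435903 0.33998285]]
rest corners (array([0.56468463, 0.0143906 ]), np.float64(1.4623437310760041), array([[ 0.00254861,  0.00388695],
       [ 0.00227884, -0.00308222],
       [-0.00218725,  0.00178852],
       [-0.00264021, -0.00259325]]))
seat top corners (array([0.5594245 , 0.05437451]), np.float64(2.010639464642792), array([[ 0.00043504, -0.00211012],
       [-0.00041747,  0.0026623 ],
       [ 0.00021228, -0.00449921],
       [-0.00022986,  0.00394703]]))
stud [[0.56327379 0.05538756]] grip [[0.48845234 0.00997053]] [[0.49121862 0.01431691]]
side rib top ends [[ 0.53107684 -0.03317722]
 [ 0.6024186  -0.02828092]]
```

```bash
cat > ov.py <<'E'
from p1 import *
def pose(x,y,yaw):
    c,s=np.cos(np.radians(yaw)),np.sin(np.radians(yaw))
    return lambda p:(np.array(p,float)@np.array([[c,s,0],[-s,c,0],[0,0,1]])+[x,y,0])
def box(x0,x1,y0,y1,z): return [[x0,y0,z],[x1,y0,z],[x1,y1,z],[x0,y1,z]]
def draw(im,f,o,s,P,col,close=True):
    uv=((proj(f,P)-o+.5)*s); cv2.polylines(im,[np.round(uv*16).astype(int).reshape(-1,1,2)],close,col,1,cv2.LINE_AA,4)
def circ(cx,cy,r,z): a=np.linspace(0,2*np.pi,25)[:-1]; return np.c_[cx+r*np.cos(a),cy+r*np.sin(a),0*a+z]
def run(B,G,v,hv=0,name='ov'):
    b,g=pose(*B),pose(*G)
    for f,n,(x,y,w,h) in((T,'t',(105,140,160,75)),(S,'s',(190,105,110,110))):
        im=cv2.resize(f['image'][y:y+h,x:x+w],None,fx=5,fy=5,interpolation=cv2.INTER_CUBIC)
        o=np.array([x,y])
        L=[(b(box(-.08,.08,-.065,.065,.08)),(0,255,255)),(b(circ(-.062-.092*np.sin(hv),-.045+.092*np.cos(hv),.008,.134)),(0,0,255)),(b(circ(-.062-.092*np.sin(hv),-.045+.092*np.cos(hv),.008,.089)),(0,0,255)),(b(box(-.005,.085,-.008,.008,.122)),(255,0,255)),
        (g(box(-.064,.064,-.118,.052,.064)),(0,255,0)),(g(box(-.052,.052,-.111,.029,.068)),(255,0,0)),(g(box(-.035,.035,-.092,-.080,.108)),(255,255,0))]
        a=3.75-v; c=.085*np.array([np.cos(a),np.sin(a)])
        L+=[(g(circ(*c,.013,.147)),(0,0,255)),(g(circ(*c,.013,.097)),(0,128,255)),(g(circ(0,0,.007,.09)),(0,0,255))]
        for P,col in L: draw(im,f,o,5,P,col)
        cv2.imwrite(f'pics/{name}_{n}.png',im)
if __name__=='__main__': run((.5245,.3405,-1.9),(.5625,.0552,1.7),.1,name='ov1')
E
python3 ov.py
```

```text
(no output)
```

View pics/ov1_t.png

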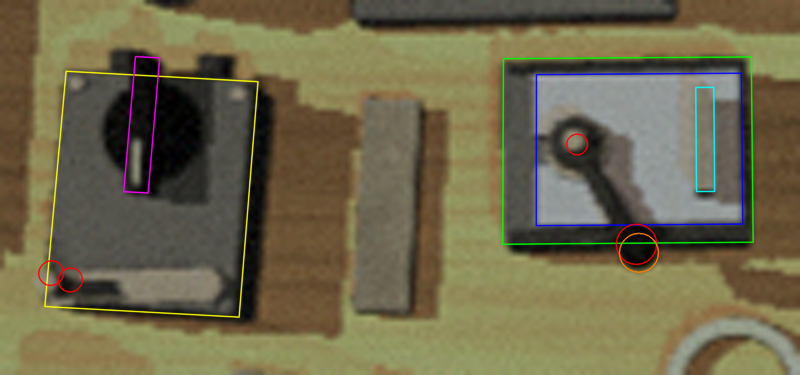

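View pics/ov1_s.png

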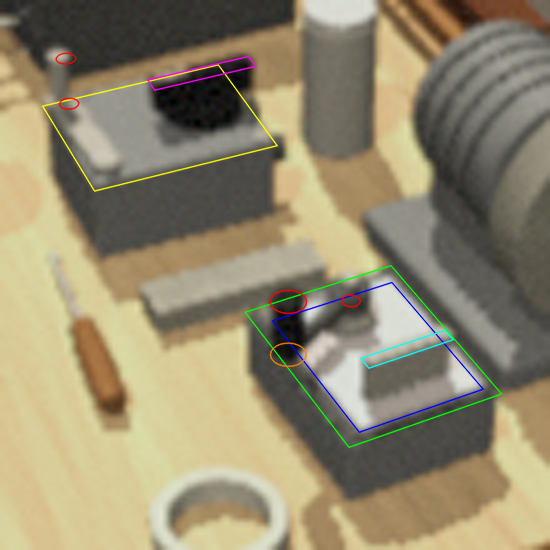

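Overlay matches for the grinder (stud at 577,144; grip at 637,247; plate edges on the outlines). The box is good to a few mm. The hasp pin is seen at about (45,285) top and (58,52) side, so roughly (.458,.394). Next I'll turn the isolator.

```bash
cat >> h.py <<'E'
from workcell import env
def st(tag=''):
    s=env.read_state(); print(tag,'t%.2f'%s['clock'],np.round(s['position'],4),np.round(s['tool_rot'],1),'op%.3f'%s['opening'],'F',np.round(s['force'],1)); return s
def save(n,name,x=0,y=0,w=512,h=384,s=1):
    f=env.grab_frame(n); cv2.imwrite(f'pics/{name}.png',cv2.resize(f['image'][y:y+h,x:x+w],None,fx=s,fy=s,interpolation=cv2.INTER_CUBIC)); return f
E
python3 - <<'E'
from h import *
env.gripper_to(0.5,20)
st()
env.goto([.5645,.3393,.2],[-90,0,-2]); st()
print(env.read_state()['joint_positions'].round(1))
print(env.move_straight([.5645,.3393,.095],rate=.12,force_limit=12)); st()
save('top','iso1',105,140,80,75,6); save('side','iso1s',190,105,110,80,5)
E
```

```text
t2.48 [0.2323 0.5802 0.2226] [-90.    0.  158.2] op0.499 F [ 0.7 -0.2  0.5]
 t4.33 [0.5643 0.3398 0.2   ] [-90.   -0.   -1.9] op0.499 F [-0.3  0.4  0.7]
[  45.1   26.2    3.7   -0.   -67.5 -137. ]
False
 t5.36 [0.565  0.3398 0.096 ] [-89.9  -0.1  -2. ] op0.503 F [ 0.2 -0.3  0.3]
```

View pics/iso1s.png

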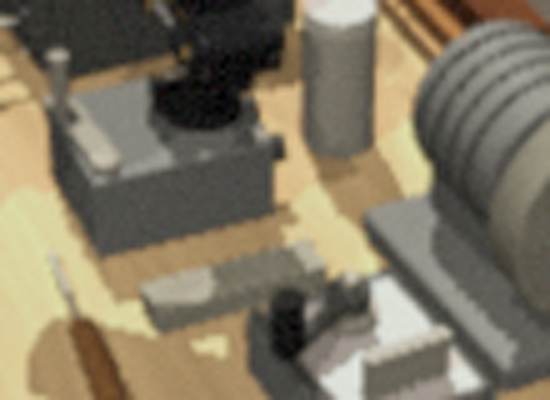

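The gripper is over the bar at (205,95) with no contact force. I'll grip and turn.

```bash
python3 - <<'E'
from h import *
env.gripper_to(0.0,25); s=st('grip')
p=[.5645,.3393,.095]
for a in (20,40,60,80,89):
    env.goto(p,[-90,0,-2+a]); s=st(a); print(s['wrist_torque'].round(2))
env.gripper_to(0.5); st()
env.move_straight([p[0],p[1],.2],rate=.2)
env.goto([.50,.32,.25],[-90,0,88])
save('top','iso2',105,140,80,75,7)
save('side','iso2s',190,105,110,80,5)
st()
E
```

```text
grip t6.06 [0.5647 0.3418 0.0952] [-89.8  -0.1  -1.9] op0.187 F [-1.3  5.4 -1.1]
20 t6.48 [0.5649 0.3411 0.0951] [-89.9  -0.2  17.9] op0.182 F [ 0.5  5.1 -1.6]
[ 1.66 -0.07  0.09]
40 t6.91 [0.5652 0.3405 0.0951] [-90.   -0.2  37.8] op0.180 F [ 2.2  6.  -0.9]
[ 1.58 -0.58  0.15]
60 t7.33 [0.5657 0.34   0.0951] [-90.1  -0.2  57.8] op0.177 F [ 3.5  3.7 -3. ]
[ 1.23 -1.    0.08]
80 t7.76 [0.5663 0.3397 0.0952] [-90.2  -0.1  77.8] op0.184 F [ 5.7  2.6 -3.5]
[ 1.   -1.52  0.14]
89 t8.03 [0.5666 0.3397 0.0952] [-90.2  -0.1  86.8] op0.179 F [ 6.   3.9 -3.6]
[ 0.9  -1.87  0.13]
 t8.82 [0.5644 0.3393 0.095 ] [-90.   0.  87.] op0.502 F [0.3 0.5 0.2]
 t10.03 [0.4997 0.3197 0.2478] [-89.8   0.1  88. ] op0.504 F [0.2 0.3 0.7]
```

View pics/iso2.png

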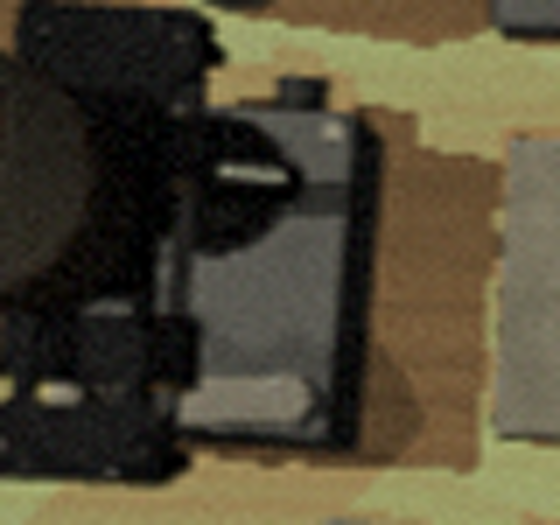

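View pics/iso2s.png

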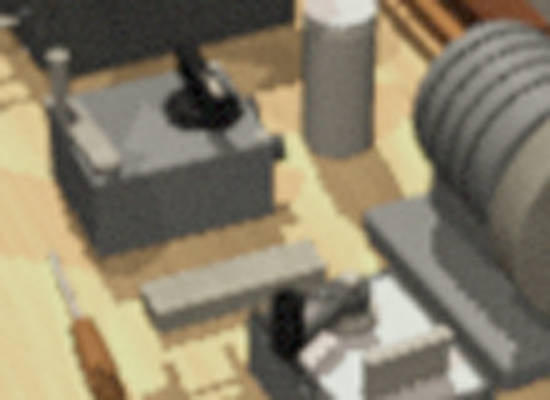

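Top: the bar now lies along the box's y axis, at (255,175), which is off, and the hasp is still in. Now the hasp.

```bash
python3 - <<'E'
from h import *
env.goto([.460,.392,.2],[-90,0,88])
env.gripper_to(0.65)
print(env.move_straight([.460,.392,.100],rate=.12,force_limit=10)); st()
env.gripper_to(0.0,15); s=st('grip')
save('side','hasp1s',190,105,110,80,5)
E
```

```text
False
 t12.06 [0.4605 0.3925 0.1008] [-90.1  -0.1  88. ] op0.650 F [ 0.1 -0.3  0.1]
grip t12.82 [0.4599 0.3921 0.1   ] [-90.  -0.  88.] op0.180 F [-0.7  1.7  0.6]
```

View pics/hasp1s.png

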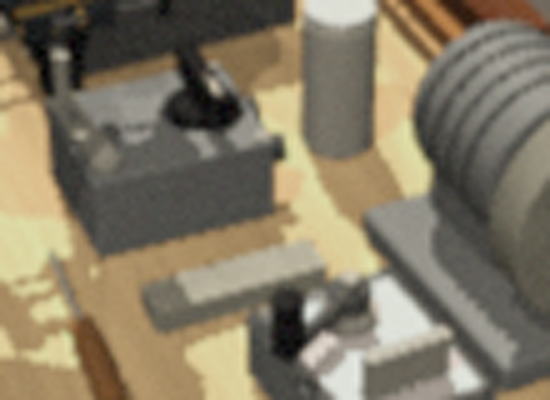

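Opening 0.18, about 16 mm, so the pin is held at (60,60). Now I'll swing it.

```bash
python3 - <<'E'
from h import *
H=np.array([.4605,.2985]); P0=np.array([.4595,.3915]); d=P0-H; r=.0925; a0=np.arctan2(d[1],d[0])
for h in np.arange(.15,1.47,.13).tolist()+[1.47]:
    a=a0+h; q=H+r*np.array([np.cos(a),np.sin(a)])
    env.move_straight([*q,.100],[-90,0,88+np.degrees(h)],rate=.12)
    s=env.read_state(); print('%.2f'%h,s['force'].round(1), s['position'].round(4),'%.2f'%s['opening'])
env.gripper_to(0.5); st()
q=s['position']; env.move_straight([q[0],q[1],.21],rate=.2)
env.goto([.47,.05,.26],[-90,0,181.7]); st()
save('top','hasp2',105,140,160,75,5)
save('side','hasp2s',190,105,110,80,5)
E
```

```text
0.15 [-0.3  1.9 -1.4] [0.4456 0.3904 0.1   ] 0.18
0.28 [-0.7  1.5  0.1] [0.4342 0.3874 0.1   ] 0.18
0.41 [-0.4 -0.1 -0.3] [0.423  0.3828 0.1   ] 0.18
0.54 [ 0.9 -1.5 -0.9] [0.4125 0.3769 0.1   ] 0.18
0.67 [ 2.7 -3.9 -0.4] [0.403  0.3696 0.1   ] 0.18
0.80 [ 4.8 -3.9 -0.1] [0.3944 0.3612 0.1   ] 0.18
0.93 [ 8.  -5.6 -1.3] [0.3872 0.3519 0.1   ] 0.18
1.06 [10.1 -6.3 -2.9] [0.3813 0.342  0.1   ] 0.18
1.19 [11.2 -3.8 -4.1] [0.3768 0.3317 0.1001] 0.18
1.32 [13.9 -3.  -6.7] [0.3736 0.3211 0.1001] 0.18
1.45 [12.   0.3 -8.8] [0.3719 0.3112 0.1002] 0.18
1.47 [ 10.7   3.6 -11.2] [0.372  0.3111 0.1003] 0.18
 t17.04 [0.3683 0.3068 0.1   ] [-90.   -0.  172.2] op0.496 F [ 0.3 -0.   0.1]
 t18.83 [0.4697 0.0504 0.2592] [-9.000e+01 -1.000e-01 -1.783e+02] op0.501 F [ 0.6  0.  -0.3]
```

View pics/hasp2.png

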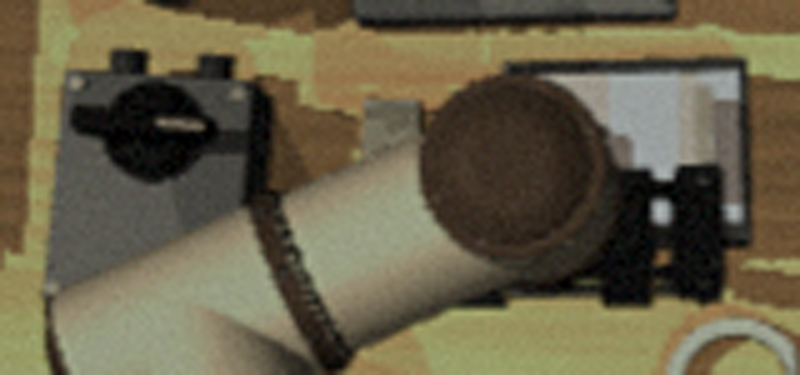

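View pics/hasp2s.png

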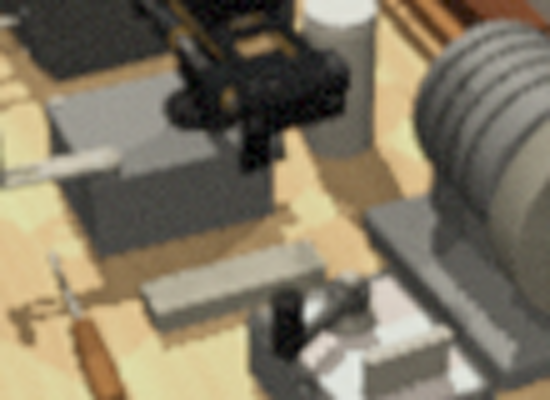

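The isolator bar is across at (150,125), off. The hasp points towards the robot: plate at (60,165) side, and the pin ended at (.372,.311), about 1.49 rad. Now the clamp.

```bash
python3 - <<'E'
from h import *
env.goto([.4895,.0116,.21],[-90,0,181.7])
env.gripper_to(0.7)
print(env.move_straight([.4895,.0116,.110],rate=.12,force_limit=10)); st()
env.gripper_to(0.0,40); s=st('grip')
save('side','cl1s',220,130,100,80,6)
E
```

```text
False
 t20.93 [0.4901 0.0117 0.1106] [-9.000e+01  1.000e-01 -1.783e+02] op0.703 F [ 1.1 -0.6  1. ]
grip t21.63 [0.4895 0.0118 0.11  ] [ -90.     0.  -178.3] op0.290 F [-0.8  0.9 -0.5]
```

View pics/cl1s.png

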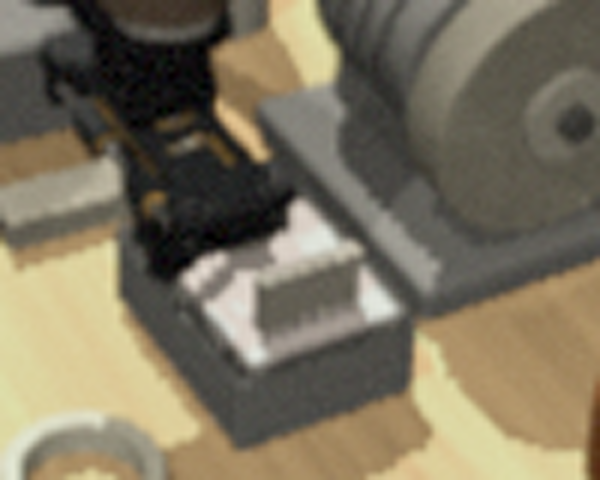

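Opening 0.29, about 26 mm, so the grip is held. I'll swing clockwise.

```bash
python3 - <<'E'
from h import *
C=np.array([.5625,.0552]); a0=np.arctan2(.0116-C[1],.4895-C[0])%(2*np.pi)
print(a0)
for k in np.arange(.15,2.01,.15).tolist()+[2.06]:
    a=a0-k; q=C+.085*np.array([np.cos(a),np.sin(a)])
    env.move_straight([*q,.110+.005*k],rate=.1)
    s=env.read_state(); print('%.2f'%k,'%.2f'%s['clock'],s['force'].round(1), s['position'].round(4),'%.2f'%s['opening'])
    if np.linalg.norm(s['force'])>45: print('STOP');break
E
```

```text
3.6799952142799324
0.15 21.96 [ 1.  -1.9  1.2] [0.4839 0.0229 0.1108] 0.29
0.30 22.23 [ 0.5 -2.1  0.1] [0.4797 0.0349 0.1115] 0.29
0.45 22.51 [ 0.2 -2.6  1.7] [0.4775 0.0475 0.1122] 0.29
0.60 22.78 [-1.7 -2.   2.3] [0.4771 0.0602 0.1128] 0.29
0.75 23.06 [-4.1 -1.6  5.2] [0.4787 0.0729 0.1136] 0.29
0.90 23.33 [-5.  -0.1  4.7] [0.4821 0.0852 0.1143] 0.29
1.05 23.61 [-5.9  0.1  4.6] [0.4874 0.0969 0.1151] 0.29
1.20 23.88 [-5.5  1.1  6. ] [0.4946 0.1079 0.1159] 0.29
1.35 24.16 [-5.8  2.   4.7] [0.5035 0.1177 0.1168] 0.29
1.50 24.43 [-5.6  3.2  5. ] [0.5137 0.1261 0.1176] 0.29
1.65 24.71 [-5.4  2.7  4.3] [0.5252 0.1328 0.1185] 0.29
1.80 24.98 [-4.1  3.3  3.6] [0.5372 0.1375 0.1193] 0.29
1.95 25.26 [-3.7  2.5  3.8] [0.5498 0.1403 0.1201] 0.29
2.06 25.51 [-2.2  3.2  4. ] [0.5589 0.1411 0.1206] 0.29
```

```bash
python3 - <<'E'
from h import *
C=np.array([.5625,.0552]); a0=3.68
for k in (2.10,2.14,2.18):
    a=a0-k; q=C+.085*np.array([np.cos(a),np.sin(a)])
    env.move_straight([*q,.110+.005*k],rate=.1)
    s=env.read_state(); print('%.2f'%k,'%.2f'%s['clock'],s['force'].round(1), s['position'].round(4),'%.2f'%s['opening'])
    if abs(s['force'][0])>12: print('STOP');break
env.gripper_to(0.65)
q=s['position']; env.move_straight([q[0],q[1],.2],rate=.2)
env.goto([.50,-.15,.27],[-90,0,181.7]); st()
save('top','cl2',105,140,160,75,5)
save('side','cl2s',190,105,110,110,5)
E
```

```text
2.10 25.76 [-4.1  4.2  4.3] [0.5615 0.1412 0.1207] 0.29
2.14 26.01 [-8.6  6.2  5.3] [0.5632 0.1412 0.1206] 0.29
2.18 26.26 [-12.3   8.7   7.3] [0.5649 0.1412 0.1204] 0.29
STOP
 t28.81 [ 0.5002 -0.1494  0.2693] [-9.000e+01 -1.000e-01 -1.783e+02] op0.649 F [1.1 0.4 0.6]
```

View pics/cl2.png

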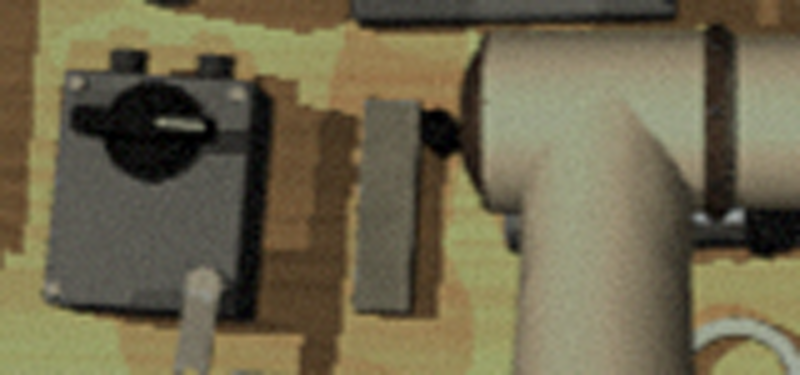

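View pics/cl2s.png

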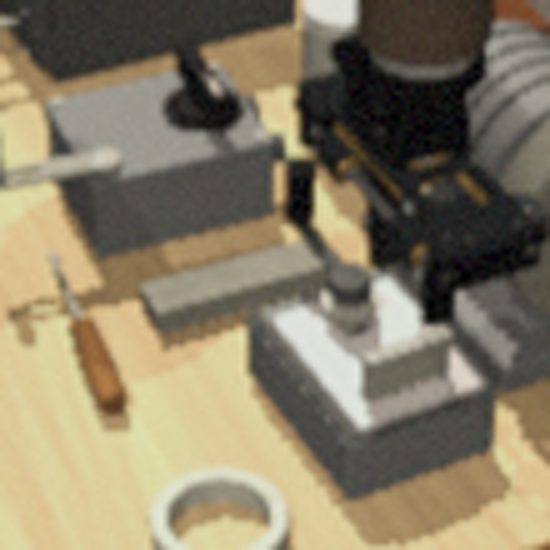

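The clamp is at its stop: lever towards +y, grip at (300,190) side, rest still seated. Now the rest.

```bash
python3 - <<'E'
from h import *
env.goto([.5655,-.0308,.19],[-90,0,181.7])
env.gripper_to(0.5)
print(env.move_straight([.5655,-.0308,.077],rate=.12,force_limit=10)); st()
env.gripper_to(0.0,45); st('grip')
p=env.read_state()['position']
env.move_straight([.5655,p[1],.081],rate=.05); st('up4')
env.move_straight([.5655,p[1],.0845],rate=.05); st('up7.5')
save('side','r1s',220,130,100,80,6)
save('top','r1t',185,130,100,80,6)
E
```

```text
False
 t31.25 [ 0.5662 -0.0307  0.0778] [-9.000e+01  1.000e-01 -1.783e+02] op0.498 F [ 0.3 -0.1 -0.1]
grip t31.90 [ 0.5657 -0.0304  0.0772] [ -90.     0.  -178.3] op0.130 F [-0.5  2.5  1. ]
up4 t32.15 [ 0.5651 -0.0305  0.081 ] [-9.000e+01 -1.000e-01 -1.783e+02] op0.133 F [-0.5  0.5 -0.5]
up7.5 t32.40 [ 0.5655 -0.0307  0.0845] [ -90.    -0.  -178.3] op0.136 F [ 0.5  0.2 -3.2]
```

View pics/r1s.png

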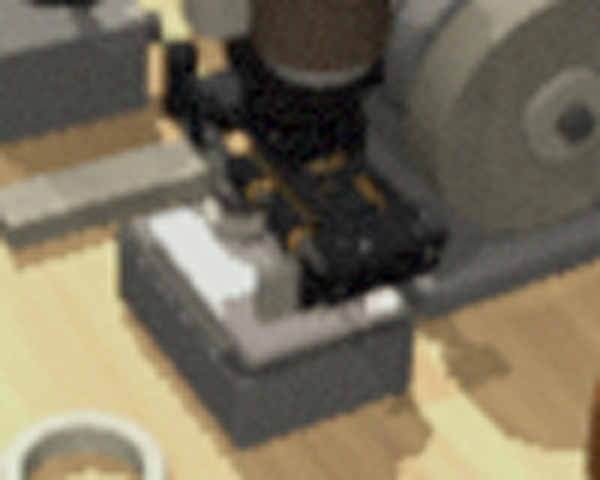

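Opening 0.13, about 12 mm, and Fz is −3.2 N, about the rest's weight, so it is lifted freely. I'll slide it out with a force guard.

```bash
python3 - <<'E'
from h import *
x,y,z=.5655,-.0307,.0845
r=env.move_straight([x+.0297*.08,y-.08,z],rate=.06,force_limit=10); s=st(r)
if not r:
    r=env.move_straight([x+.0297*.17,y-.17,z+.003],rate=.1,force_limit=10); st(r)
save('side','r2s',220,130,130,100,5)
E
```

```text
False t33.99 [ 0.5679 -0.1104  0.0845] [ -90.     0.  -178.3] op0.134 F [ 0.3 -0.1 -2.2]
False t35.04 [ 0.5705 -0.2003  0.0874] [ -90.    -0.  -178.3] op0.133 F [ 0.  -0.2 -1.9]
```

View pics/r2s.png

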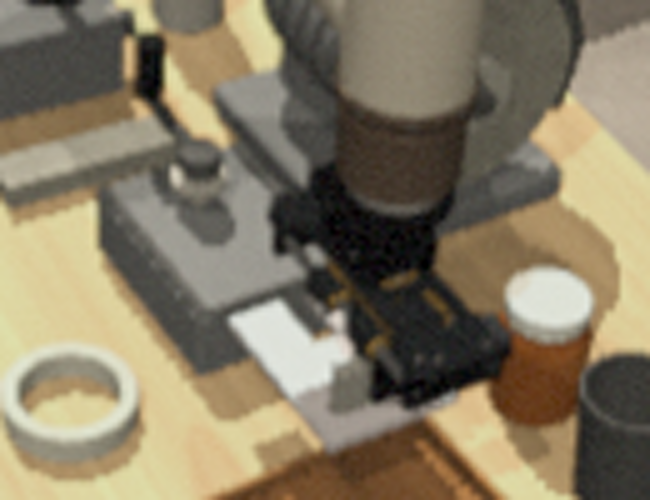

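The rest is clear of the seat at (350,390) and held level, with the clamp lever still open. Next I'll carry it to the tray.

```bash
python3 - <<'E'
from h import *
env.move_straight([.5705,-.21,.11],rate=.12)
env.move_straight([.546,-.362,.11],[-90,0,184.0],rate=.15); st()
env.move_straight([.546,-.362,.045],rate=.1); st()
f=save('side','r3s',240,190,120,100,5); T=save('top','r3t',270,130,110,90,5)
r=env.move_straight([.546,-.362,.020],rate=.03,force_limit=3); st(r)
E
```

```text
t36.62 [ 0.5461 -0.3613  0.1099] [ -90.   -0. -176.] op0.135 F [ 0.1 -0.5 -3. ]
 t37.42 [ 0.5467 -0.3622  0.0456] [-8.99e+01  1.00e-01 -1.76e+02] op0.134 F [ 0.7 -0.5 -2. ]
True t38.20 [ 0.5458 -0.3619  0.0232] [-9.00e+01 -1.00e-01 -1.76e+02] op0.129 F [0.3 0.2 4.3]
```

View pics/r3s.png

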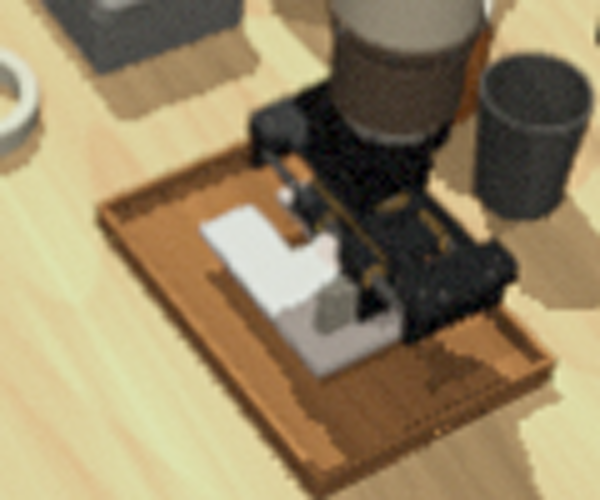

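View pics/r3t.png

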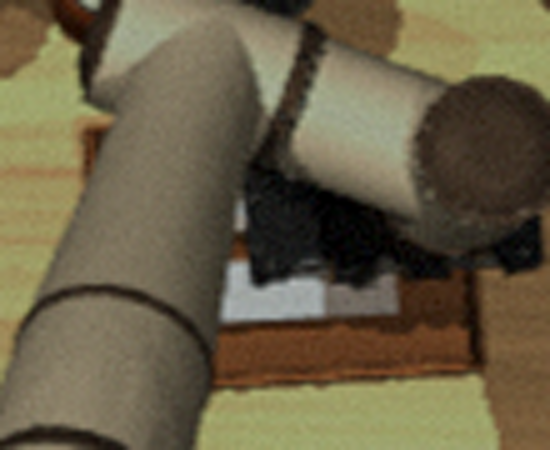

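It touched the tray floor at the expected height (TCP at .0232) and looks central. I'll release it and check.

```bash
python3 - <<'E'
from h import *
env.gripper_to(0.45); st()
env.move_straight([.546,-.362,.15],rate=.12)
env.goto([.35,-.05,.35],[-90,0,181.7]); st()
T=save('top','end_t',105,130,270,90,2.9); S=save('side','end_s',120,70,260,220,2.7)
E
```

```text
t38.98 [ 0.5443 -0.3612  0.0217] [ -90.1   -0.2 -176. ] op0.450 F [-0.1  1.   0.6]
 t41.74 [ 0.3504 -0.0501  0.3495] [-9.000e+01 -1.000e-01 -1.783e+02] op0.456 F [-0.3 -0.4  0.1]
```

View pics/end_t.png

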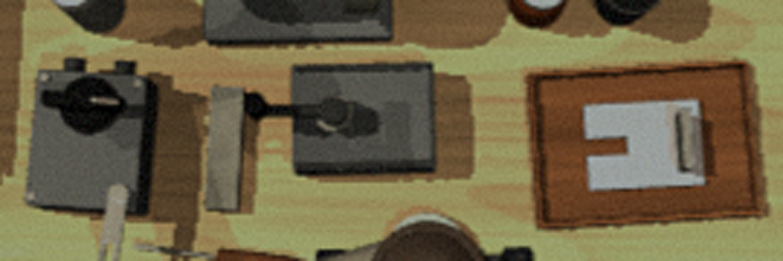

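View pics/end_s.png

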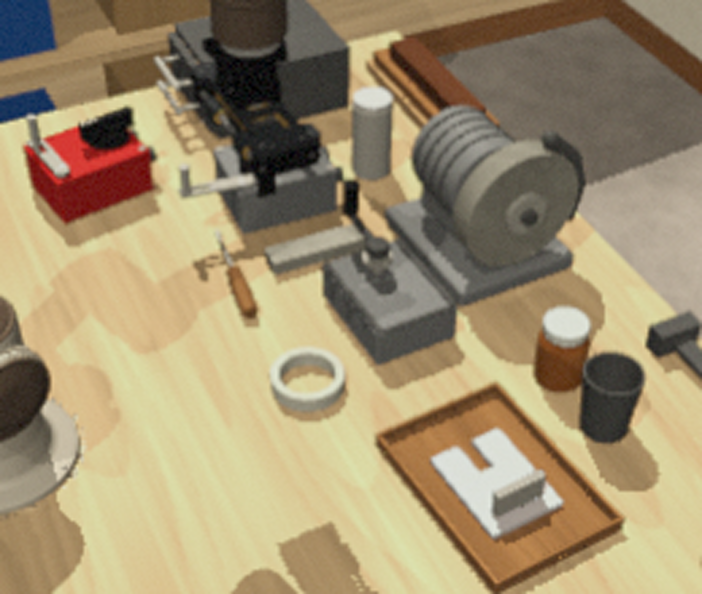

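Top: the rest is at (643,145) against the tray centre (646,145), about 3 mm apart, flat with the rib up. The isolator is off, the hasp is out, the clamp is open and the other things are in place. I'll hand it in.

```bash
python3 - <<'E'
from h import *
env.dwell(0.3); st(); env.close_job()
E
```

```text
t42.14 [ 0.3501 -0.0501  0.3498] [ -90.    -0.  -178.3] op0.452 F [ 0.   0.1 -0.4]
the job is handed in; nothing more can be done
```

The job is done and handed in at 42 s of the 72 s allowed; no verdict is reported, so the results below are my own measurements.

**What I did:**
- I turned the grey box's isolator to off and swung its hasp out.
- I turned the clamp lever clockwise until it pressed on its stop.
- I lifted the rest 7.5 mm over the lip, slid it out to -y, and lowered it into the tray. It touched the floor at the expected height.

**Last checks:**
- **Joints:** from the tool positions and pictures, the isolator is at about 1.54 rad, the hasp at about 1.49 rad and the clamp at about 2.2 rad.
- **Rest:** it lies flat, rib up, about 3 mm from the tray's centre in the top picture.
- **Robot:** the arm is clear of everything, with near zero force on the tool.
- **Bystanders:** the tape, screwdriver, oilstone, jar, cup and oil can look unmoved in the last pictures. The hammer's head and handle were outside the cropped views, but the arm never went near it.

Nothing failed. The one disagreement was early: the hasp pin appeared about 5 mm from where my box fit predicted, and I used the observed position.

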